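# Fetch the rear sorting screen from a crowded hook

## Task

In the fossil workroom the blue hand screen hangs at the back of the crowded steel hook, behind the red and the yellow one. Hang the red and yellow screens on the spare brass hook and slide both right back, packed against its stop plate; then take the blue screen off and stand it upright, fully home, in the slot of the white rack. Work gently: never push on a hook or the rack with more than 25 N, let the hook or rack take a screen's weight before you let go of it, and leave the tray, card box and fossil where they are.

Things in the scene. Friction and masses are not known exactly. Their poses are not given: they have to be found in the camera images.
- full_stand: Stand with the crowded steel hook, screwed down. Origin on the table under the bar's middle. Own frame, mm: round level bar, diameter 8, along x at y 0, axis 200 up, from a stop plate's face at x +70 to x -60, then bent up 45 degrees to the tip. Post, diameter 14, 245 tall, at x +88 on a base plate 100 x 120 x 12. Blue screen hangs near x +53, red and yellow near +21 and -11, either order, gaps about 8.
- full_tip (a point): Centre of the round upturned tip (diameter 8) of the steel hook: 72 from the stand's origin towards -x (roughly to the robot), 12 above the bar's axis, so its top is 16 above that axis. Screens come off and go on over this tip. More than 25 N on a hook or stand, hanging screens included, is rough handling.
- spare_stand: Stand with the empty spare brass hook; same shape, sizes and frame as the steel one, screwed down, with one difference: its bar, tip and stop plate sit in a clamp set by hand. Firm, but the bar's axis is anywhere from 178 to 222 above the table, not measured: find it by a light touch on top of the bar, or by camera. The rod is springy, it sinks 1 per 3 N.
- spare_tip_below (a point): Point on the table straight below the centre of the spare hook's upturned tip (which is 12 above its bar's axis, the bar's height being unknown).
- spare_stop_below (a point): Point on the table straight below the front face of the spare hook's stop plate (44 wide, from 2 above to 60 below the bar's axis, springy: gives 1 per 3 N). The screens' frames meet it: packed back, the first screen's centre is 12 in front of this point along the bar (stand x +58), the next one 36 (stand x +34); each may be 8 further forward.
- blue_screen_grip (a point): Blue hand screen, to be fetched: a square sieve frame 90 wide (y), 90 tall, 24 thick (x), wire mesh, above it a hanging eye, on top a bare wood grip block 14 (x) x 24 (y) x 44 tall. 0.14 to 0.25 kg. The point is the grip block's centre; the frame's foot is 154 below it, the block's top 22 above. z up, x along the hook it hangs on.
- blue_screen_eye (a point): Point in the eye where the hook bar's axis lies when the screen hangs, 36 below the grip point. The opening (14 thick) has a roof of two 45-degree faces that centre on the bar, a sill 22 below this point, and is 32 wide. To pass an upturned tip the screen must be 12 to 18 above its hanging height; at 15 there is 3 to spare up, down and sideways.
- red_screen_grip (a point): Red hand screen, same shape, sizes and eye as the blue one; the point is the centre of its grip block. To be moved to the spare hook.
- yellow_screen_grip (a point): Yellow hand screen, same shape, sizes and eye as the blue one; the point is the centre of its grip block. To be moved to the spare hook.
- rack: White plastic rack, fixed to the table, 60 (x) x 118 (y), 66 tall (end walls 50), with one slot open to the top, 30 wide in x and 98 long in y, its floor a black rubber pad set by hand anywhere from 8 to 28 above the table (not measured: feel for it) that sinks 1 per 3 N. Origin at the centre of its underside. A screen stands in it with its x along the rack's x (either way round); its grip centre is then 154 above the pad.
- finds_tray: White open tray 85 x 110 x 28 tall, loose, bystander; origin at the centre of its underside.
- card_box: Small cardboard box 45 x 60 x 30 tall, loose, bystander; origin at the centre of its underside.
- fossil: Bone-coloured fossil block 60 x 38 x 26 tall, loose, bystander; origin at the centre of its underside.

How it is judged:
By the outcome, as a careful person would: the job done as asked, in the order asked, and still so for the second after the job is handed in, with the robot touching nothing.
It also fails if it takes over 72 s, if anything falls off the work surface, if the arm or the gripper's body presses on something with over 40 N, if the wrist force passes 120 N, or if a joint passes its speed limit or range.

## Robot

A 6-joint arm with a two-finger parallel gripper is mounted at the origin on the work surface. World frame = base frame: x ahead of the robot, y to its left, z up, the work surface at z = 0. Lengths are in m, angles in rad, forces in N, time in s.
With the tool pointing down it reaches from about 0.35 to 0.975 m from the base axis. Payload 7.1 kg.
Tool frame: the origin (TCP) lies midway between the tips of the shut fingers; the grasp point (between the pads) lies 19 mm behind it; z points along the fingers, y is the direction in which the jaws open and shut (so a half turn about z gives the same grasp; the last joint's range is limited). The gripper opens to 88 mm and grips with 3 to 60 N. Pads are 20 mm wide; open, the fingers measure 115 mm over their backs; the gripper's body (75 mm by 178 mm) begins 61 mm behind the grasp point.
Start: joints at [1.194, 0.423, 1.63, -0, 1.089, -0.019], TCP at [0.219, 0.585, 0.223] pointing down, gripper open.
Joint ranges: [-3, 3], [-0.9, 2.11], [0.09, 2.58], [-1.31, 4.45], [0.11, 2.69], [-2.54, 2.54]. Speed limits (rad/s): [2.39, 2.39, 3.01, 3.14, 3.14, 3.14].

## Interface

Orientations are given as a 3x3 rotation matrix whose columns are the frame's x, y, z axes.
In Python, from bench import readout, vision, ticket gives the robot as it stands.
- The arm moves only by the tool send_rows, never from a script. Its argument "steps" is a list of rows, each an object with "turn": the turn, a rotation vector about the tool's x, y, z in degrees, a list of three; "offset": the shift along the tool's x, y, z in cm, a list of three; "gripper": the finger opening in cm, from 0 to 8.78. A call has 1 to 8 rows; each row shifts and turns the pose as measured when the row begins, along the tool's axes as they then stand; what a row does not reach is not made up. A row lasts 1/10 s, in which the tool goes at most 50 mm and 8.59 degrees, less where a joint would pass 70% of its speed; a pose out of reach is approached as far as the arm can. A call is refused whole if a number of a shift passes 5 or a number of a turn 8.59, either way. A call with a gripper value outside its range is refused whole. The fingers move at their own pace and stop on an object; "newtons" is the grip in N (left out, the last holds). Time passes only in rows, so rows that do not move let the fingers close. It gives the time, the measured TCP pose, the force and the opening at its end, in the units of the state.
- readout.sense(): the state, without advancing time (a new reading comes with each control period).
- vision.read_camera(name): name is "scene" or "top"; returns the picture (384x512x3 uint8, red, green, blue); there is no depth.
- vision.camera_model(name): a dict with "intrinsics" (3x3 intrinsics, pixels), "extrinsics" (4x4, takes a point from camera to world coordinates). Camera axes: x right, y down, z forward; pixel columns grow to the right and rows downward; lengths in m; the calibration is good to about 2 mm. A picture is of the moment at which its call begins. camera_model takes no time and is no camera call.
- ticket.job_done(): hands the job in, once; it reports no verdict.
The state is a dict: "time_s": time; "joint_pos": joint angles; "joint_vel": joint speeds; "joint_efforts": joint torques, N m; "position": TCP position; "eef_rot": TCP orientation; "wrist_force": force on the tool from outside, world axes, zero at the start; "moment": the same for the moment, N m; "grip_width": finger opening in m.
Only numpy, scipy, OpenCV 4.12 (cv2) and the standard library are available. Lean on these libraries where they do the work, as an engineer would, in place of code of your own. Each camera call takes 0.05 s, during which the arm holds its last target. There are 200 camera calls.

## Working session

There is one attempt and no reset: what is moved stays moved. The work goes in short steps, Python scripts to look and compute and a tool call to move; the robot and the scene stay as the last step left them, time stands still between calls to the robot, and variables do not carry over. Pictures are saved under pics/ and viewed, about 8 in all and at most 12, crops included, and the job is handed in when it is done.

Besides the shell and the picture viewer there is one more tool, called after "Call:" in YAML: its name, and indented under it one key for each argument. send_rows: Moves the arm, as the interface text tells. Its arguments: {"type":"object","properties":{"steps":{"type":"array","items":{"type":"object","properties":{"turn":{"type":"array","items":{"type":"number"}},"offset":{"type":"array","items":{"type":"number"}},"gripper":{"type":"number"}}}},"newtons":{"type":"number"}},"required":["steps"]}

```bash
mkdir -p pics; ls
python3 - <<'E'
from bench import readout, vision
import cv2,numpy as np
for n in("scene","top"):
    im=vision.read_camera(n); cv2.imwrite(f"pics/{n}0.png",im[:,:,::-1]); m=vision.camera_model(n); print(n,np.round(m["intrinsics"],2).tolist(),np.round(m["extrinsics"],4).tolist())
s=readout.sense(); print(s)
E
```

```text
pics
scene [[354.2, 0.0, 255.78], [0.0, 354.2, 192.07], [0.0, 0.0, 1.0]] [[-0.5584, 0.4743, -0.6806, 1.0139], [0.8295, 0.3263, -0.4532, 0.3284], [0.0071, -0.8176, -0.5757, 0.5571], [0.0, 0.0, 0.0, 1.0]]
top [[500.15, 0.0, 258.62], [0.0, 500.15, 191.54], [0.0, 0.0, 1.0]] [[0.0214, -0.9834, 0.1802, 0.3053], [-0.9996, -0.0177, 0.022, -0.0171], [-0.0184, -0.1806, -0.9834, 1.3046], [0.0, 0.0, 0.0, 1.0]]
{'time_s': 0.1, 'joint_pos': array([ 1.19401254e+00,  4.23759736e-01,  1.63061924e+00,  1.26405040e-06,
        1.08856202e+00, -1.89719145e-02]), 'joint_vel': array([ 8.31872341e-04, -1.53746371e-03, -1.24356210e-05, -8.69346129e-04,
        1.78345523e-03, -7.89967409e-04]), 'joint_efforts': array([-4.18222535e-04, -5.45611954e+01, -2.74323392e+01,  6.45024539e-02,
        1.87852298e-02, -6.33439669e-06]), 'position': array([0.21866692, 0.5849682 , 0.22198012]), 'eef_rot': array([[-9.36665190e-01,  3.50225748e-01, -4.97137312e-04],
       [ 3.50226100e-01,  9.36664352e-01, -1.25334273e-03],
       [ 2.66979033e-05, -1.34807297e-03, -9.99999091e-01]]), 'wrist_force': array([-0.06834545,  0.14452314, -0.39091143]), 'moment': array([-0.07302749, -0.01102645, -0.06044241]), 'grip_width': 0.0877887007504135}
```

View pics/scene0.png

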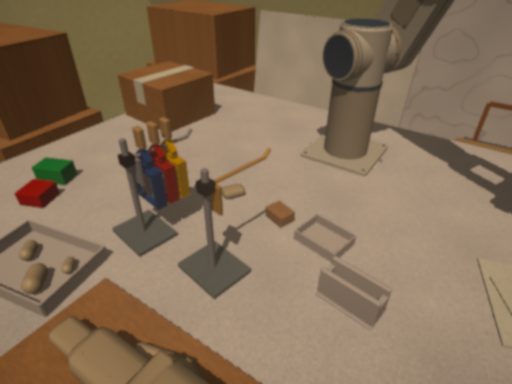

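View pics/top0.png

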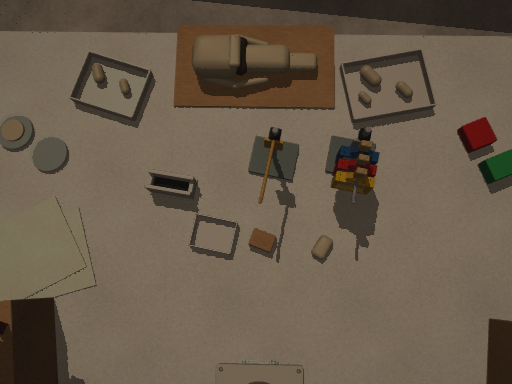

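The scene view shows the steel hook (left, yellow nearest the robot, then red, blue) and the spare hook in front. In the top view the steel hook is near (360,165), the spare near (270,165), the rack (172,184), the tray (215,235), the box (263,240) and the fossil (322,247).

Run:
```python
import cv2
t=cv2.imread("pics/top0.png");s=cv2.imread("pics/scene0.png")
cv2.imwrite("pics/topc.png",cv2.convertScaleAbs(cv2.resize(t[115:265,140:390],None,fx=3.2,fy=3.2,interpolation=cv2.INTER_CUBIC),alpha=1.5))
cv2.imwrite("pics/scc.png",cv2.convertScaleAbs(cv2.resize(s[110:300,105:285],None,fx=3.1,fy=3.1,interpolation=cv2.INTER_CUBIC),alpha=1.5))
```

```text
(no output)
```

View pics/topc.png

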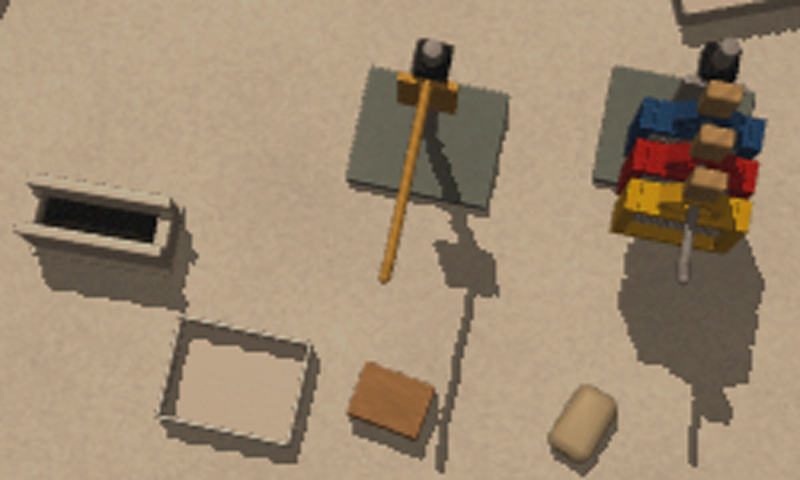

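View pics/scc.png

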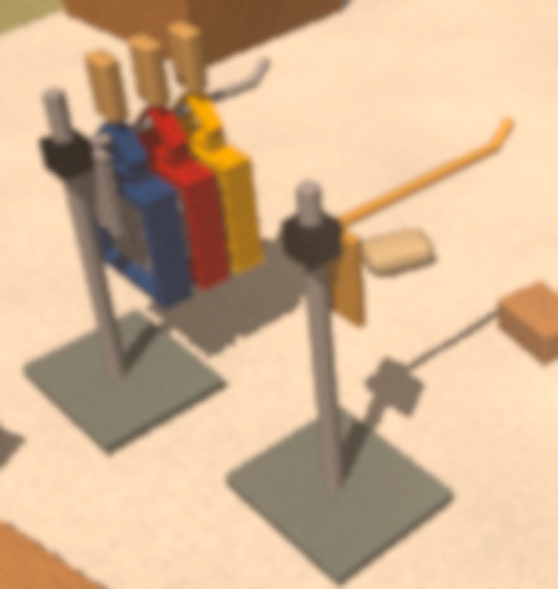

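The crops show the spare tip (385,278) and post top (432,48), and the steel tip (684,277) and post top (730,46). Block tops are near (722,95), (716,136) and (709,178). In the scene crop the tips are at (265,65) and (508,124), and the post tops at (55,95) and (308,188). Order from the robot is yellow, red, blue.

```bash
cat > h.py <<'E'
import numpy as np, cv2
from bench import readout, vision
M={n:vision.camera_model(n) for n in("scene","top")}
def ray(n,uv):
    E=M[n]["extrinsics"]; d=E[:3,:3]@np.linalg.solve(M[n]["intrinsics"],[uv[0],uv[1],1.]); return E[:3,3],d/np.linalg.norm(d)
def onz(n,uv,z):
    o,d=ray(n,uv); return o+d*(z-o[2])/d[2]
def tri(a,b):
    (o1,d1),(o2,d2)=ray("top",a),ray("scene",b)
    t=np.linalg.lstsq(np.c_[d1,-d2],o2-o1,rcond=None)[0]; p,q=o1+d1*t[0],o2+d2*t[1]
    return (p+q)/2, np.linalg.norm(p-q)
def st():
    s=readout.sense(); R=s["eef_rot"]
    print("t %.2f pos %s yawx %.2f tilt %s F %s M %s w %.1f"%(s["time_s"],np.round(s["position"]*1e3,1),np.degrees(np.arctan2(R[1,0],R[0,0])),np.round(R[:2,2],4),np.round(s["wrist_force"],1),np.round(s["moment"],2),s["grip_width"]*1e3)); return s
def to(x,y,z,yaw=None):
    "tool-frame move needed to reach mm target: cm, and turn about tool z in deg"
    s=st(); R=s["eef_rot"]; d=R.T@(np.array([x,y,z])-s["position"]*1e3)/10
    print("offset cm",np.round(d,2)) 
    if yaw is not None:
        a=np.radians(yaw); T=np.c_[[np.cos(a),np.sin(a),0],[np.sin(a),-np.cos(a),0],[0,0,-1]]
        print("turn deg",np.round(np.degrees(cv2.Rodrigues(R.T@T)[0].ravel()),2))
E
python3 - <<'E'
from h import *
T=lambda u,v:(u/3.2+140-.35,v/3.2+115-.35); S=lambda u,v:(u/3.1+105-.35,v/3.1+110-.35)
for n,a,b in[("steel tip",T(684,277),S(265,65)),("spare tip",T(385,278),S(508,124)),("steel post",T(730,46),S(55,93)),("spare post",T(432,48),S(308,186)),
 ("blueB",T(722,95),S(104,57)),("redB",T(716,136),S(146,42)),("yelB",T(709,178),S(184,30)),("spare bar root",T(424,82),S(345,222))]:
    p,e=tri(a,b); print(n,np.round(p*1e3,1),round(e*1e3,1))
for n,u,z in[("steel tip",T(684,277),.212),("steel post",T(730,46),.245),("spare post",T(432,48),.245),("blueB",T(722,95),.258),("redB",T(716,136),.258),("yelB",T(709,178),.258)]: print(n,np.round(onz("top",u,z)*1e3,1))
c=[onz("top",T(*u),.012)[:2]*1e3 for u in[(372,66),(508,95),(490,212),(347,182)]]; print("plate",np.round(c,1).tolist(),np.mean(c,0))
t=cv2.imread("pics/top0.png"); g=cv2.cvtColor(t,cv2.COLOR_BGR2HSV)
print(t[175:192:2,152:200:6].max(2))
c=[onz("top",T(*u),.066)[:2]*1e3 for u in[(30,178),(172,203),(177,250),(18,228)]]; print("rack",np.round(c,1).tolist(),np.mean(c,0))
E
```

```text
steel tip [ 487.6 -202.1  209.7] 1.3
spare tip [481.7   3.6 221.6] 0.2
steel post [ 643.5 -230.1  243.6] 0.8
spare post [639.1 -26.  244.3] 0.4
blueB [ 606.3 -222.8  255.4] 1.9
redB [ 576.7 -217.4  256.4] 0.2
yelB [ 547.9 -212.4  255.7] 0.2
spare bar root [622.1 -19.2 214.6] 4.0
steel tip [ 487.7 -202.2  212. ]
steel post [ 643.4 -230.1  245. ]
spare post [638.8 -25.8 245. ]
blueB [ 604.8 -221.5  258. ]
redB [ 576.2 -217.   258. ]
yelB [ 547.3 -211.9  258. ]
plate [[695.6, 22.4], [672.3, -91.7], [572.4, -77.6], [595.6, 40.8]] [633.97739817 -26.53794001]
[[ 58  47  53 122 126 125 116 124]
 [ 75  15  47  44  54 122 126 117]
 [ 56  15  19  17  46  47  55  45]
 [ 47  14  16  14  15  23  47  46]
 [ 44  16  15  12  15  15  16  45]
 [104  19  21  15  13  15  15  43]
 [124 124  97  21  21  15  39  44]
 [ 48 108 125 124  94  21  94  44]
 [ 46  45  50 111 125 123 113  44]]
rack [[582.4, 291.1], [564.1, 176.8], [526.3, 171.1], [541.7, 298.1]] [553.62836917 234.27780693]
```

Run:
```python
from h import *
t=cv2.imread("pics/top0.png"); hsv=cv2.cvtColor(t,cv2.COLOR_BGR2HSV)
m=(hsv[...,1]>140)&(hsv[...,0]>8)&(hsv[...,0]<28)&(hsv[...,2]>110); r=np.zeros_like(m); r[150:208,255:284]=1
ys,xs=np.where(m&r); l=cv2.fitLine(np.c_[xs,ys].astype(np.float32),cv2.DIST_HUBER,0,.01,.01).ravel(); print(len(xs),l)
for v in(152,190):
    u=l[2]+l[0]/l[1]*(v-l[3]); print(v,u,np.round(onz("top",(u,v),.213)*1e3,1))
# rack rim strips
V=t.max(2).astype(int); S=hsv[...,1]
for nm,a in(("far",(168,-1)),("near",(0,1))):
    pass
import sys
np.set_printoptions(linewidth=250)
print(V[168:200,143:203:3]); print(S[168:200:3,143:203:3])
```

```text
53 [ 2.1051539e-01 -9.7759056e-01  2.6610001e+02  1.7150000e+02]
152 270.29916 [596.4 -17.1 213. ]
190 262.1162 [ 5.09e+02 -4.00e-01  2.13e+02]
[[124 123 124 124 122 123 124 122 122 124 125 121 124 124 124 125 126 121 123 121]
 [124 124 123 111 122 123 123 119 125 123 125 122 124 125 124 125 124 125 123 125]
 [124 125 125 125 125 111 121 120 124 123 124 124 125 123 122 125 124 125 125 125]
 [124 123 123 125 125 124 125 109 122 123 120 125 124 125 123 125 126 125 126 124]
 [123 124  76 119 124 124 125 124 125 106 123 125 124 122 122 126 125 125 124 124]
 [122 123  76  52  76 120 124 125 125 124 125 104 125 124 125 125 125 125 123 125]
 [121 122 123  54  47  52  85 120 125 126 125 124 125 119 125 125 125 125 123 125]
 [120 125 125  58  46  47  49  53  87 122 124 126 125 125 125 116 125 124 126 125]
 [120 124 125  50  31  46  45  46  51  55  88 122 124 125 125 125 125 121 124 125]
 [119 123 125  75  19  15  30  47  46  44  48  54  91 122 125 126 126 117 123 125]
 [122 123 125  65  17  17  16  16  35  47  46  45  49  54  92 122 125  81 125 125]
 [121 124 124  56  16  15  15  19  19  17  
[... 1694 characters left out ...]
 125]]
[[68 68 68 70 67 68 70 69 69 70 69 70 68 64 68 67 69 70 68 70]
 [68 70 68 69 63 56 45 68 67 68 68 65 68 67 68 63 67 67 69 68]
 [67 67 64 61 65 64 69 68 69 65 63 53 45 64 65 69 67 67 70 65]
 [69 68 65 65 54 34 60 65 72 64 64 71 70 69 67 67 59 68 68 63]
 [67 68 67 64 17 39 39 30  0  0 18 46 67 67 62 65 65 68 61 69]
 [66 69 67 70 18 48 18 51 20 21 17 17 17 17 36 48 67 62 68 67]
 [69 70 67 65 56 60 68 46 77 81 17 16 30 51 20 57 67 64 67 65]
 [70 69 67 74 70 71 64 71 67 62 54 71 69 97 70 62 67 58 66 69]
 [68 68 67 67 71 67 62 68 71 66 71 68 62 69 61 56 68 72 68 66]
 [68 68 68 66 68 63 67 69 66 66 62 67 61 67 71 65 71 70 67 67]
 [66 70 68 69 62 61 64 69 62 61 59 67 65 63 71 66 71 67 63 69]]
```

Call:
send_rows:
  steps:
    - {"offset": [0, 0, -4], "turn": [0, 0, -5], "gripper": 0}
    - {"offset": [-4.5, -2, 0], "turn": [0, 0, -5], "gripper": 0}
    - {"offset": [-4, -3, 0], "gripper": 0}
  newtons: 20

```text
invalid input
```

Run:
```python
from h import *
t=cv2.imread("pics/top0.png"); V=t.max(2).astype(int)
print(V[176:188,146:158]);print(V[180:192,185:198])
P=lambda u,v,z=.066: onz("top",(u,v),z)[:2]*1e3
# pixel-index edges -> sub-pixel centres
f=np.array([P(u,v-.0) for u,v in[(155,173.0),(161,174.1),(167,175.1),(173,176.1),(179,177.1),(185,178.1),(191,179.2)]])
n=np.array([P(u,v) for u,v in[(158,185.8),(164,186.8),(170,187.8),(176,188.8),(182,189.8)]])
for q in(f,n): l=cv2.fitLine(q.astype(np.float32),cv2.DIST_L2,0,.01,.01).ravel(); print(l, np.degrees(np.arctan2(l[0],l[1])))
d=np.array([l[0],l[1]]); nn=np.array([-d[1],d[0]]); print("width",abs((f.mean(0)-n.mean(0))@nn)); print("left",P(150.5,178.5,.05),"right",P(189.5,184.5,.05))
print(f.mean(0),n.mean(0))
to(532.8,-5.9,262,169.3)
```

```text
[[124 122 124 125 123  73  50  44  39  31  37  38]
 [123 121 124 125 125 123  75  46  37  19  17  15]
 [123 122 124 125 124 125  65  43  26  17  16  14]
 [124 124 125 124 126 109  56  43  26  16  16  13]
 [124 124 125 125 126  91  52  43  21  15  15  16]
 [125 125 125 125 125  77  47  37  17  13  18  16]
 [123 125 124 125 125  63  44  36  18  16  14  12]
 [122 125 125 125 109  56  44  26  18  14  14  14]
 [122 119 111 119  87  51  44  27  16  20  22  22]
 [125 124 124 125 123 123 104  89  55  42  25  22]
 [123 124 125 125 125 125 125 124 124 123 122 124]
 [103 112 120 122 122 123 124 125 126 125 124 125]]
[[ 45  46  45  47  47  51  51  51  45  45  45 105  71]
 [ 38  39  46  47  49  60  61  58  53  46  44  81  64]
 [ 18  15  18  23  34  58  62  62  58  46  43  49  64]
 [ 14  14  13  16  90  68  61  62  52  45  45  51  64]
 [ 14  16  15  13  92 120 123 123  74  47  43  39  63]
 [ 17  15  15  15 118 126 125 125  63  43  44  57  64]
 [ 13  14  14  40 119 125 126 108  57  44  44  54  61]
 [ 17  15  13  39 120 126 125 108  57  44  46  60  62]
 [ 14  15  14  90 123 126 125  78  47  43  47  63  62]
 [ 22  22  23  94 123 126 126  75  47  44  49  63  62]
 [ 24  23  25 118 125 125 125  63  44  43  57  63  63]
 [124 123  99 113 114 124 109  57  44  44  56  63  64]]
[1.5277377e-01 9.8826116e-01 5.6832678e+02 2.2901077e+02] 8.787705
[1.4814360e-01 9.8896587e-01 5.3794452e+02 2.3502135e+02] 8.519361
width 30.93744340947282
left [564.39750839 289.91615254] right [550.44916426 188.55287523]
[568.32675059 229.01077442] [537.94449447 235.02135509]
t 0.10 pos [218.7 585.  222. ] yawx 159.50 tilt [-0.0005 -0.0013] F [-0.1  0.1 -0.4] M [-0.07 -0.01 -0.06] w 87.8
offset cm [-50.12 -44.35  -3.94]
turn deg [-0.08 -0.01 -9.8 ]
```

Call:
send_rows:
  steps:
    - {"offset": [0, 0, -4], "turn": [0, 0, 5], "gripper": 0}
  newtons: 20

```text
time_s: 0.2
position: [0.2174, 0.5817, 0.2568]
eef_rot: [[-0.902, 0.431, -0.005], [0.431, 0.902, -0.012], [-0.001, -0.012, -1.0]]
wrist_force: [-0.2, -0.0, -0.1]
grip_width: 0.0829
```

Call:
send_rows:
  steps:
    - {"offset": [-2, -4, 0], "turn": [0, 0, -7], "gripper": 0}
    - {"offset": [-2.5, -4, 0], "turn": [0, 0, -7.5], "gripper": 0}
    - {"offset": [-3, -3.9, 0], "turn": [0, 0, 0], "gripper": 0}
    - {"offset": [-3, -3.9, 0], "turn": [0, 0, 0], "gripper": 0}
    - {"offset": [-3, -3.9, 0], "turn": [0, 0, 0], "gripper": 0}
    - {"offset": [-3, -3.9, 0], "turn": [0, 0, 0], "gripper": 0}
    - {"offset": [-3, -3.9, 0], "turn": [0, 0, 0], "gripper": 0}
    - {"offset": [-3, -3.9, 0], "turn": [0, 0, 0], "gripper": 0}

```text
time_s: 1.0
position: [0.363, 0.2262, 0.2614]
eef_rot: [[-0.984, 0.176, -0.001], [0.176, 0.984, -0.002], [0.001, -0.003, -1.0]]
wrist_force: [0.4, 0.8, 0.4]
grip_width: 0.0192
```

```bash
python3 -c "
from h import *
to(532.8,-5.9,262,169.3)"
```

```text
t 1.00 pos [363.  226.2 261.4] yawx 169.83 tilt [-0.001  -0.0025] F [0.4 0.8 0.4] M [ 0.06 -0.03 -0.01] w 19.2
offset cm [-2.081e+01 -1.985e+01 -2.000e-02]
turn deg [-0.15 -0.03  0.53]
```

Call:
send_rows:
  steps:
    - {"offset": [-3.5, -3.4, 0], "turn": [0, 0, 0.5], "gripper": 0}
    - {"offset": [-3.5, -3.4, 0], "turn": [0, 0, 0], "gripper": 0}
    - {"offset": [-3.5, -3.4, 0], "turn": [0, 0, 0], "gripper": 0}
    - {"offset": [-3.5, -3.4, 0], "turn": [0, 0, 0], "gripper": 0}
    - {"offset": [-3.5, -3.4, 0.5], "turn": [0, 0, 0], "gripper": 0}
    - {"offset": [-3.5, -3.3, 1.5], "turn": [0, 0, 0], "gripper": 0}
    - {"offset": [-0.4, -0.3, 1], "turn": [0, 0, 0], "gripper": 0}
    - {"offset": [0, 0, 0.5], "turn": [0, 0, 0], "gripper": 0}

```text
time_s: 1.8
position: [0.5383, -0.0281, 0.2266]
eef_rot: [[-0.981, 0.192, 0.002], [0.192, 0.981, -0.003], [-0.002, -0.002, -1.0]]
wrist_force: [-0.4, 0.1, -0.7]
grip_width: 0.0001
```

```bash
python3 -c "
from h import *
to(532.8,-5.9,218,169.3)"
```

```text
t 1.80 pos [538.3 -28.1 226.6] yawx 168.90 tilt [ 0.0018 -0.0025] F [-0.4  0.1 -0.7] M [0.04 0.04 0.  ] w 0.1
offset cm [0.97 2.07 0.85]
turn deg [-0.12  0.13 -0.4 ]
```

Call:
send_rows:
  steps:
    - {"offset": [0.9, 2.0, 0], "turn": [0, 0, 0], "gripper": 0}
    - {"offset": [0, 0, 0.3], "turn": [0, 0, 0], "gripper": 0}
    - {"offset": [0, 0, 0.3], "turn": [0, 0, 0], "gripper": 0}
    - {"offset": [0, 0, 0.2], "turn": [0, 0, 0], "gripper": 0}
    - {"offset": [0, 0, 0], "turn": [0, 0, 0], "gripper": 0}

```text
time_s: 2.3
position: [0.53, -0.0039, 0.2165]
eef_rot: [[-0.982, 0.189, -0.002], [0.189, 0.982, -0.002], [0.002, -0.003, -1.0]]
wrist_force: [-0.2, 0.8, 0.1]
grip_width: 0.0003
```

```bash
python3 -c "
from h import *
to(532.8,-5.9,216,169.3)"
```

```text
t 2.30 pos [530.   -3.9 216.5] yawx 169.09 tilt [-0.0024 -0.0024] F [-0.2  0.8  0.1] M [ 0.   -0.04  0.02] w 0.3
offset cm [-0.31 -0.14  0.05]
turn deg [-0.16 -0.11 -0.21]
```

Call:
send_rows:
  steps:
    - {"offset": [0, 0, 0.2], "turn": [0, 0, 0], "gripper": 0}
    - {"offset": [0, 0, 0.2], "turn": [0, 0, 0], "gripper": 0}
    - {"offset": [0, 0, 0.0], "turn": [0, 0, 0], "gripper": 0}

```text
time_s: 2.6
position: [0.5304, -0.0039, 0.2133]
eef_rot: [[-0.982, 0.189, -0.001], [0.189, 0.982, -0.002], [0.001, -0.002, -1.0]]
wrist_force: [-0.7, -0.4, 4.6]
grip_width: 0.0006
```

```bash
python3 -c "
from h import *
st()" | head -1
```

```text
t 2.60 pos [530.4  -3.9 213.3] yawx 169.09 tilt [-0.0012 -0.0022] F [-0.7 -0.4  4.6] M [0.13 0.36 0.01] w 0.6
```

Call:
send_rows:
  steps:
    - {"offset": [0, 0, -3], "turn": [0, 0, 0], "gripper": 3}
    - {"offset": [0, -1, -3.5], "turn": [0, 0, 0], "gripper": 5}
    - {"offset": [-1.2, -4.5, -1], "turn": [0, 0, 0], "gripper": 5}
    - {"offset": [-1.2, -4.5, 0], "turn": [0, 0, -0.7], "gripper": 5}
    - {"offset": [-1.2, -4.0, 0], "turn": [0, 0, 0], "gripper": 5}
    - {"offset": [-1, -3, 0], "turn": [0, 0, 0], "gripper": 5}
    - {"offset": [0, 0, 0], "turn": [0, 0, 0], "gripper": 5}

```text
time_s: 3.3
position: [0.5455, -0.1859, 0.292]
eef_rot: [[-0.985, 0.174, 0.001], [0.174, 0.985, -0.005], [-0.002, -0.005, -1.0]]
wrist_force: [0.1, 0.5, -0.1]
grip_width: 0.0494
```

```bash
python3 -c "
from h import *
to(547.5,-212.5,218,169.8)"
```

```text
t 3.30 pos [ 545.5 -185.9  292. ] yawx 170.01 tilt [ 0.0008 -0.0047] F [ 0.1  0.5 -0.1] M [ 0.02 -0.02 -0.01] w 49.4
offset cm [-0.65 -2.55  7.41]
turn deg [-0.26  0.09  0.21]
```

Call:
send_rows:
  steps:
    - {"offset": [-0.6, -2.4, 0.5], "turn": [-0.2, 0, 0.2], "gripper": 5}
    - {"offset": [0, 0, 1.5], "turn": [0, 0, 0], "gripper": 5}
    - {"offset": [0, 0, 0.2], "turn": [0, 0, 0], "gripper": 5}

```text
time_s: 3.6
position: [0.5469, -0.2111, 0.2689]
eef_rot: [[-0.984, 0.179, 0.001], [0.179, 0.984, -0.0], [-0.001, -0.0, -1.0]]
wrist_force: [0.3, -0.0, -0.9]
grip_width: 0.0499
```

```bash
python3 -c "
from h import *
to(547.5,-212.5,218,169.8)"
```

```text
t 3.60 pos [ 546.9 -211.1  268.9] yawx 169.66 tilt [ 0.0014 -0.0003] F [ 0.3 -0.  -0.9] M [ 0.01 -0.02  0.07] w 49.9
offset cm [-0.07 -0.13  5.09]
turn deg [-0.    0.08 -0.14]
```

Call:
send_rows:
  steps:
    - {"offset": [-0.1, -0.1, 2.2], "turn": [0, 0, 0], "gripper": 5}
    - {"offset": [0, 0, 2], "turn": [0, 0, 0], "gripper": 5}
    - {"offset": [0, 0, 0.6], "turn": [0, 0, 0], "gripper": 4}
    - {"offset": [0, 0, 0.1], "turn": [0, 0, 0], "gripper": 3}

```text
time_s: 4.0
position: [0.5476, -0.2079, 0.2182]
eef_rot: [[-0.984, 0.177, 0.0], [0.177, 0.984, 0.001], [-0.0, 0.001, -1.0]]
wrist_force: [-0.3, 0.3, -0.5]
grip_width: 0.0373
```

```bash
python3 -c "
from h import *
to(547.5,-212.5,218,169.8)"
```

```text
t 4.00 pos [ 547.6 -207.9  218.2] yawx 169.83 tilt [0.0003 0.001 ] F [-0.3  0.3 -0.5] M [-0.01  0.04 -0.04] w 37.3
offset cm [-0.07 -0.45  0.02]
turn deg [0.06 0.01 0.03]
```

Call:
send_rows:
  steps:
    - {"offset": [0, -0.45, 0], "turn": [0, 0, 0], "gripper": 3.2}
    - {"offset": [0, 0, 0], "turn": [0, 0, 0], "gripper": 2.8}
    - {"offset": [0, 0, 0], "turn": [0, 0, 0], "gripper": 2}
    - {"offset": [0, 0, 0], "turn": [0, 0, 0], "gripper": 2}

```text
time_s: 4.4
position: [0.5478, -0.2129, 0.2208]
eef_rot: [[-0.985, 0.175, 0.003], [0.175, 0.985, -0.002], [-0.003, -0.001, -1.0]]
wrist_force: [0.6, -0.4, -1.4]
grip_width: 0.0238
```

```bash
python3 -c "
from h import *
to(547.5,-212.5,218,169.8)"
```

```text
t 4.40 pos [ 547.8 -212.9  220.8] yawx 169.93 tilt [ 0.0029 -0.0018] F [ 0.6 -0.4 -1.4] M [ 0.01 -0.01  0.03] w 23.8
offset cm [0.03 0.03 0.28]
turn deg [-0.07  0.18  0.13]
```

Call:
send_rows:
  steps:
    - {"offset": [0, 0, 0.1], "turn": [0, 0, 0], "gripper": 2}
    - {"offset": [0, 0, 0], "turn": [0, 0, 0], "gripper": 2}

```text
time_s: 4.6
position: [0.548, -0.2129, 0.2204]
eef_rot: [[-0.984, 0.175, 0.004], [0.175, 0.985, -0.002], [-0.004, -0.001, -1.0]]
wrist_force: [-0.0, -0.3, -2.4]
grip_width: 0.024
```

```bash
python3 -c "
from h import *
st()"|head -1
```

```text
t 4.60 pos [ 548.  -212.9  220.4] yawx 169.90 tilt [ 0.0039 -0.0018] F [-0.  -0.3 -2.4] M [-0.06  0.05  0.05] w 24.0
```

Call:
send_rows:
  steps:
    - {"offset": [0, 0, 0.15], "turn": [0, -0.2, 0], "gripper": 2}
    - {"offset": [0, 0, 0.1], "turn": [0, 0, 0], "gripper": 2}

```text
time_s: 4.8
position: [0.5485, -0.2137, 0.2195]
eef_rot: [[-0.984, 0.175, 0.009], [0.175, 0.985, -0.004], [-0.01, -0.003, -1.0]]
wrist_force: [-2.3, -1.4, 4.7]
grip_width: 0.0241
```

```bash
python3 -c "
from h import *
st()"|head -1
```

```text
t 4.80 pos [ 548.5 -213.7  219.5] yawx 169.91 tilt [ 0.0092 -0.0042] F [-2.3 -1.4  4.7] M [-0.32  0.47 -0.05] w 24.1
```

Call:
send_rows:
  steps:
    - {"offset": [0, 0, -0.9], "turn": [0, 0.5, 0], "gripper": 2}
    - {"offset": [0, 0, -0.6], "turn": [-0.2, 0, 0], "gripper": 2}
    - {"offset": [0, 0, 0], "turn": [0, 0, 0], "gripper": 2}
  newtons: 30

```text
time_s: 5.1
position: [0.5483, -0.2132, 0.2354]
eef_rot: [[-0.985, 0.175, 0.0], [0.175, 0.985, 0.002], [0.0, 0.002, -1.0]]
wrist_force: [-0.0, 0.0, -2.3]
grip_width: 0.0239
```

```bash
python3 -c "
from h import *
to(547.5,-212.9,234.8,169.8)"
```

```text
t 5.10 pos [ 548.3 -213.2  235.4] yawx 169.90 tilt [0.0004 0.0022] F [-0.   0.  -2.3] M [-0.03  0.04 -0.03] w 23.9
offset cm [0.08 0.02 0.06]
turn deg [ 0.13 -0.    0.1 ]
```

Call:
send_rows:
  steps:
    - {"offset": [1.5, 0, 0.05], "turn": [0.1, 0, 0], "gripper": 2}
    - {"offset": [1.5, 0, 0], "turn": [0, 0, 0], "gripper": 2}
    - {"offset": [0.5, 0, 0], "turn": [0, 0, 0], "gripper": 2}

```text
time_s: 5.4
position: [0.5138, -0.2067, 0.2349]
eef_rot: [[-0.985, 0.175, 0.001], [0.175, 0.985, 0.001], [-0.001, 0.001, -1.0]]
wrist_force: [0.4, 0.3, -1.8]
grip_width: 0.0239
```

```bash
python3 -c "
from h import *
to(547.5-85*.984,-213+85*.178,234.8,169.8)"
```

```text
t 5.40 pos [ 513.8 -206.7  234.9] yawx 169.92 tilt [0.0011 0.0007] F [ 0.4  0.3 -1.8] M [-0.03  0.01  0.01] w 23.9
offset cm [ 5.07 -0.01  0.01]
turn deg [0.05 0.05 0.12]
```

Call:
send_rows:
  steps:
    - {"offset": [1.8, 0, 0], "turn": [0, 0, 0], "gripper": 2}
    - {"offset": [2, 0, 0], "turn": [0, 0, 0], "gripper": 2}
    - {"offset": [1.7, 0, -0.2], "turn": [0, 0, 0], "gripper": 2}
    - {"offset": [1, 3, -0.5], "turn": [0, 0, 0], "gripper": 2}
    - {"offset": [1, 4.5, -0.4], "turn": [0, 0, 0.6], "gripper": 2}
    - {"offset": [1, 4.5, 0], "turn": [0, 0, 0], "gripper": 2}
    - {"offset": [0.8, 3.5, 0], "turn": [0, 0, 0], "gripper": 2}
    - {"offset": [0, 1, 0], "turn": [0, 0, 0], "gripper": 2}

```text
time_s: 6.2
position: [0.4519, -0.0242, 0.247]
eef_rot: [[-0.981, 0.192, 0.006], [0.192, 0.981, 0.001], [-0.006, 0.002, -1.0]]
wrist_force: [0.2, 0.0, -2.3]
grip_width: 0.0237
```

```bash
python3 -c "
from h import *
to(457,9.1,245.6,169.25)"
```

```text
t 6.20 pos [451.9 -24.2 247. ] yawx 168.93 tilt [0.0058 0.001 ] F [ 0.2  0.  -2.3] M [-0.02 -0.    0.02] w 23.7
offset cm [0.14 3.36 0.15]
turn deg [ 0.12  0.32 -0.32]
```

Call:
send_rows:
  steps:
    - {"offset": [0.1, 2.2, 0], "turn": [0.1, 0.3, -0.3], "gripper": 2}
    - {"offset": [0, 1.0, 0.1], "turn": [0, 0, 0], "gripper": 2}
    - {"offset": [0, 0, 0], "turn": [0, 0, 0], "gripper": 2}

```text
time_s: 6.5
position: [0.4585, 0.0093, 0.2465]
eef_rot: [[-0.983, 0.183, 0.002], [0.183, 0.983, -0.0], [-0.002, 0.0, -1.0]]
wrist_force: [0.7, -0.2, -1.6]
grip_width: 0.0238
```

```bash
python3 -c "
from h import *
to(457,9.1,245.6,169.25)"
```

```text
t 6.50 pos [458.5   9.3 246.5] yawx 169.43 tilt [ 0.0023 -0.0003] F [ 0.7 -0.2 -1.6] M [-0.02  0.   -0.01] w 23.8
offset cm [ 0.15 -0.05  0.09]
turn deg [0.01 0.13 0.18]
```

Call:
send_rows:
  steps:
    - {"offset": [-1, -0.05, 0.05], "turn": [0, 0, 0.2], "gripper": 2}
    - {"offset": [-1, 0, 0], "turn": [0, 0, 0], "gripper": 2}
    - {"offset": [-0.8, 0, 0], "turn": [0, 0, 0], "gripper": 2}
    - {"offset": [0, 0, 0], "turn": [0, 0, 0], "gripper": 2}

```text
time_s: 6.9
position: [0.4893, 0.0, 0.2458]
eef_rot: [[-0.982, 0.19, 0.003], [0.19, 0.982, -0.001], [-0.003, -0.001, -1.0]]
wrist_force: [-0.0, 0.3, -2.1]
grip_width: 0.024
```

```bash
python3 -c "
from h import *
to(530,-4.7,245.6,169.25)"
```

```text
t 6.90 pos [489.3   0.  245.8] yawx 169.08 tilt [ 0.0029 -0.0013] F [-0.   0.3 -2.1] M [ 0.05  0.02 -0.02] w 24.0
offset cm [-4.09  0.31  0.03]
turn deg [-0.04  0.18 -0.17]
```

Call:
send_rows:
  steps:
    - {"offset": [-0.6, 0.3, 0], "turn": [0, 0.2, -0.2], "gripper": 2}
    - {"offset": [-1.5, 0, 0], "turn": [0, 0, 0], "gripper": 2}
    - {"offset": [-2, 0, 0.2], "turn": [0, 0, 0], "gripper": 2}
    - {"offset": [-2.5, 0, 0.3], "turn": [0, 0, 0], "gripper": 2}
    - {"offset": [-2, 0, 0], "turn": [0, 0, 0], "gripper": 2}
    - {"offset": [0, 0, 0], "turn": [0, 0, 0], "gripper": 2}

```text
time_s: 7.5
position: [0.5813, -0.0153, 0.2402]
eef_rot: [[-0.982, 0.187, 0.0], [0.187, 0.982, -0.001], [-0.0, -0.001, -1.0]]
wrist_force: [0.6, 0.3, -1.0]
grip_width: 0.0242
```

```bash
python3 -c "
from h import *
to(605.5,-19.0,235,169.25)"
```

```text
t 7.50 pos [581.3 -15.3 240.2] yawx 169.23 tilt [ 0.0002 -0.0009] F [ 0.6  0.3 -1. ] M [ 0.02  0.02 -0.02] w 24.2
offset cm [-2.45  0.09  0.52]
turn deg [-0.05  0.02 -0.02]
```

Call:
send_rows:
  steps:
    - {"offset": [-1.2, 0.1, 0.4], "turn": [0, 0, 0], "gripper": 2}
    - {"offset": [-1, 0, 0.2], "turn": [0, 0, 0], "gripper": 2}
    - {"offset": [-0.3, 0, 0], "turn": [0, 0, 0], "gripper": 2}
    - {"offset": [-0.1, 0, 0], "turn": [0, 0, 0], "gripper": 2}

```text
time_s: 7.9
position: [0.6084, -0.0194, 0.2328]
eef_rot: [[-0.982, 0.187, -0.002], [0.187, 0.982, -0.001], [0.002, -0.001, -1.0]]
wrist_force: [0.2, -0.2, -3.4]
grip_width: 0.0238
```

```bash
python3 -c "
from h import *
to(609.4,-19.8,231,169.25)"
```

```text
t 7.90 pos [608.4 -19.4 232.8] yawx 169.23 tilt [-0.0019 -0.0007] F [ 0.2 -0.2 -3.4] M [ 0.07 -0.05 -0.01] w 23.8
offset cm [-0.11 -0.02  0.18]
turn deg [-0.06 -0.1  -0.02]
```

Push on until light contact with the stop.

Call:
send_rows:
  steps:
    - {"offset": [-0.15, 0, 0], "turn": [0, 0, 0], "gripper": 2}
    - {"offset": [-0.15, 0, 0], "turn": [0, 0, 0], "gripper": 2}
    - {"offset": [0, 0, 0], "turn": [0, 0, 0], "gripper": 2}

```text
time_s: 8.2
position: [0.6102, -0.0197, 0.2327]
eef_rot: [[-0.982, 0.187, -0.004], [0.187, 0.982, -0.0], [0.004, -0.001, -1.0]]
wrist_force: [-1.6, -0.2, -1.9]
grip_width: 0.0238
```

```bash
python3 -c "
from h import *
to(609.4,-19.8,230.6,169.25)"
```

```text
t 8.20 pos [610.2 -19.7 232.7] yawx 169.25 tilt [-0.0039 -0.0005] F [-1.6 -0.2 -1.9] M [0.02 0.11 0.01] w 23.8
offset cm [ 0.08 -0.02  0.21]
turn deg [-0.07 -0.22 -0.  ]
```

Call:
send_rows:
  steps:
    - {"offset": [0, 0, 0.2], "turn": [0, -0.2, 0], "gripper": 2}
    - {"offset": [0, 0, 0.15], "turn": [0, 0, 0], "gripper": 2}
    - {"offset": [0, 0, 0], "turn": [0, 0, 0], "gripper": 2}

```text
time_s: 8.5
position: [0.6101, -0.0198, 0.2302]
eef_rot: [[-0.982, 0.186, 0.001], [0.186, 0.982, -0.002], [-0.001, -0.001, -1.0]]
wrist_force: [-1.1, 0.0, 1.1]
grip_width: 0.0241
```

```bash
python3 -c "
from h import *
to(609.4,-19.8,230.6,169.25)"
```

```text
t 8.50 pos [610.1 -19.8 230.2] yawx 169.26 tilt [ 0.0011 -0.0017] F [-1.1  0.   1.1] M [-0.04  0.26 -0.04] w 24.1
offset cm [ 0.07 -0.01 -0.04]
turn deg [-0.08  0.08  0.01]
```

Call:
send_rows:
  steps:
    - {"offset": [0, 0, 0], "turn": [0, 0, 0], "gripper": 3.5}
    - {"offset": [0, 0, -0.5], "turn": [0, 0, 0], "gripper": 5}
    - {"offset": [0, 0, -3], "turn": [0, 0, 0], "gripper": 5}
    - {"offset": [0, -1, -3.5], "turn": [0, 0, 0], "gripper": 5}
    - {"offset": [-0.2, -4.5, -0.5], "turn": [0, 0, -0.6], "gripper": 5}
    - {"offset": [-0.2, -4.8, 0], "turn": [0, 0, 0], "gripper": 5}
    - {"offset": [-0.1, -4.3, 0], "turn": [0, 0, 0], "gripper": 5}
    - {"offset": [0, -3.0, 0], "turn": [0, 0, 0], "gripper": 5}
  newtons: 20

```text
time_s: 9.3
position: [0.586, -0.1953, 0.3121]
eef_rot: [[-0.986, 0.168, 0.008], [0.168, 0.986, -0.003], [-0.009, -0.001, -1.0]]
wrist_force: [-0.2, -0.5, -0.0]
grip_width: 0.0501
```

```bash
python3 -c "
from h import *
to(577.5,-218.2,219.8,169.8)"
```

```text
t 9.30 pos [ 586.  -195.3  312.1] yawx 170.35 tilt [ 0.0084 -0.0027] F [-0.2 -0.5 -0. ] M [0.03 0.03 0.05] w 50.1
offset cm [ 0.54 -2.39  9.22]
turn deg [-0.07  0.5   0.55]
```

Call:
send_rows:
  steps:
    - {"offset": [0.5, -1.6, 1], "turn": [0, 0.4, 0.5], "gripper": 5}
    - {"offset": [0.1, 0, 2], "turn": [0, 0, 0], "gripper": 5}
    - {"offset": [0, 0, 0.5], "turn": [0, 0, 0], "gripper": 5}
    - {"offset": [0, 0, 0], "turn": [0, 0, 0], "gripper": 5}

```text
time_s: 9.7
position: [0.5777, -0.2164, 0.2792]
eef_rot: [[-0.983, 0.183, 0.007], [0.183, 0.983, -0.004], [-0.007, -0.003, -1.0]]
wrist_force: [0.6, 0.5, 0.1]
grip_width: 0.0499
```

```bash
python3 -c "
from h import *
to(577.5,-218.2,219.8,169.8)
im=vision.read_camera('top'); cv2.imwrite('pics/t1.png',cv2.convertScaleAbs(cv2.resize(im[115:265,140:390,::-1],None,fx=3.2,fy=3.2,interpolation=cv2.INTER_CUBIC),alpha=1.5))"
```

```text
t 9.70 pos [ 577.7 -216.4  279.2] yawx 169.47 tilt [ 0.0066 -0.0041] F [0.6 0.5 0.1] M [ 0.08  0.   -0.02] w 49.9
offset cm [ 0.03 -0.17  5.94]
turn deg [-0.16  0.41 -0.33]
```

View pics/t1.png

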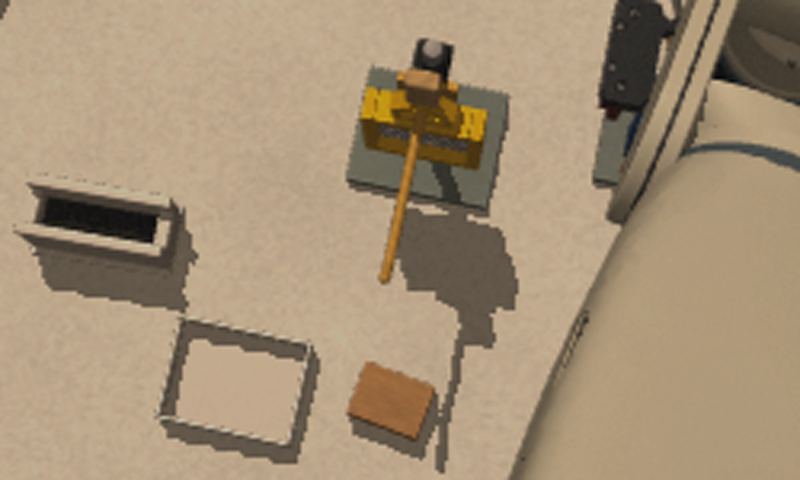

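Yellow hangs straight at the back of the spare hook, block top at (430,85). The bystanders haven't moved. I'll descend on red next.

Call:
send_rows:
  steps:
    - {"offset": [0, -0.15, 2], "turn": [-0.1, 0.4, -0.3], "gripper": 5}
    - {"offset": [0, 0, 2.2], "turn": [0, 0, 0], "gripper": 5}
    - {"offset": [0, 0, 1.1], "turn": [0, 0, 0], "gripper": 5}
    - {"offset": [0, 0, 0.2], "turn": [0, 0, 0], "gripper": 5}

```text
time_s: 10.15
position: [0.5799, -0.2166, 0.2231]
eef_rot: [[-0.985, 0.173, 0.003], [0.173, 0.985, -0.002], [-0.004, -0.002, -1.0]]
wrist_force: [0.2, -0.3, 0.7]
grip_width: 0.0497
```

```bash
python3 -c "
from h import *
to(577.5,-218.2,219.8,169.8)"
```

```text
t 10.15 pos [ 579.9 -216.6  223.1] yawx 170.02 tilt [ 0.0034 -0.0022] F [ 0.2 -0.3  0.7] M [0.03 0.02 0.04] w 49.7
offset cm [ 0.21 -0.19  0.33]
turn deg [-0.09  0.21  0.22]
```

Call:
send_rows:
  steps:
    - {"offset": [0.1, -0.2, 0.33], "turn": [0, 0.2, 0.2], "gripper": 3.2}
    - {"offset": [0, 0, 0], "turn": [0, 0, 0], "gripper": 2.8}
    - {"offset": [0, 0, 0], "turn": [0, 0, 0], "gripper": 2}
    - {"offset": [0, 0, 0], "turn": [0, 0, 0], "gripper": 2}

```text
time_s: 10.55
position: [0.5792, -0.2191, 0.2204]
eef_rot: [[-0.984, 0.176, 0.0], [0.176, 0.984, -0.003], [-0.001, -0.003, -1.0]]
wrist_force: [0.1, -1.6, -0.1]
grip_width: 0.0242
```

```bash
python3 -c "
from h import *
to(577.5,-218.2,219.8,169.8)"
```

```text
t 10.55 pos [ 579.2 -219.1  220.4] yawx 169.88 tilt [ 0.0004 -0.0033] F [ 0.1 -1.6 -0.1] M [-0.08  0.14  0.  ] w 24.2
offset cm [0.18 0.06 0.06]
turn deg [-0.18  0.05  0.08]
```

Call:
send_rows:
  steps:
    - {"offset": [0, 0.05, -0.9], "turn": [-0.2, 0, 0], "gripper": 2}
    - {"offset": [0, 0, -0.6], "turn": [0, 0, 0], "gripper": 2}
    - {"offset": [0, 0, 0], "turn": [0, 0, 0], "gripper": 2}
  newtons: 30

```text
time_s: 10.85
position: [0.5795, -0.2185, 0.2375]
eef_rot: [[-0.984, 0.176, 0.002], [0.176, 0.984, 0.001], [-0.002, 0.001, -1.0]]
wrist_force: [-0.1, 0.1, -0.7]
grip_width: 0.024
```

```bash
python3 -c "
from h import *
to(579-60,-218.5+60*.18,235.3,169.8)"
```

```text
t 10.85 pos [ 579.5 -218.5  237.5] yawx 169.86 tilt [0.0022 0.0007] F [-0.1  0.1 -0.7] M [0.03 0.03 0.02] w 24.0
offset cm [ 6.14 -0.    0.21]
turn deg [0.06 0.12 0.06]
```

Call:
send_rows:
  steps:
    - {"offset": [0.3, 0, 0.25], "turn": [0, 0.1, 0], "gripper": 2}
    - {"offset": [1.5, 0, 0], "turn": [0, 0, 0], "gripper": 2}
    - {"offset": [2, 0, 0], "turn": [0, 0, 0], "gripper": 2}
    - {"offset": [1.5, 0, 0], "turn": [0, 0, 0], "gripper": 2}
    - {"offset": [0, 0, 0], "turn": [0, 0, 0], "gripper": 2}

```text
time_s: 11.35
position: [0.5249, -0.208, 0.2342]
eef_rot: [[-0.984, 0.176, -0.0], [0.176, 0.984, 0.002], [0.0, 0.002, -1.0]]
wrist_force: [0.7, -0.5, -1.7]
grip_width: 0.0239
```

```bash
python3 -c "
from h import *
to(464,-198,235.3,169.8)"
```

```text
t 11.35 pos [ 524.9 -208.   234.2] yawx 169.88 tilt [-0.0001  0.0019] F [ 0.7 -0.5 -1.7] M [ 0.05 -0.03 -0.01] w 23.9
offset cm [ 6.17 -0.09 -0.11]
turn deg [ 0.11 -0.02  0.08]
```

Call:
send_rows:
  steps:
    - {"offset": [1.5, -0.08, -0.1], "turn": [0, 0, 0], "gripper": 2}
    - {"offset": [2, 0, 0], "turn": [0, 0, 0], "gripper": 2}
    - {"offset": [2.2, 0, 0], "turn": [0, 0, 0], "gripper": 2}
    - {"offset": [1.0, 2, -0.5], "turn": [0, 0, 0], "gripper": 2}
    - {"offset": [0.8, 4.5, -0.5], "turn": [0, 0, 0.6], "gripper": 2}
    - {"offset": [0.8, 4.8, 0], "turn": [0, 0, 0], "gripper": 2}
    - {"offset": [0.8, 4.5, 0], "turn": [0, 0, 0], "gripper": 2}
    - {"offset": [0.3, 3, 0], "turn": [0, 0, 0], "gripper": 2}

```text
time_s: 12.15
position: [0.4698, -0.0051, 0.2461]
eef_rot: [[-0.981, 0.195, 0.006], [0.195, 0.981, 0.001], [-0.006, 0.002, -1.0]]
wrist_force: [0.5, 0.0, -0.7]
grip_width: 0.0238
```

```bash
python3 -c "
from h import *
to(457,9.1,246.1,169.25)"
```

```text
t 12.15 pos [469.8  -5.1 246.1] yawx 168.77 tilt [0.0061 0.0008] F [ 0.5  0.  -0.7] M [0.   0.   0.02] w 23.8
offset cm [ 1.53  1.14 -0.  ]
turn deg [ 0.11  0.33 -0.48]
```

Call:
send_rows:
  steps:
    - {"offset": [1.4, -0.3, 0], "turn": [0.1, 0.3, -0.5], "gripper": 2}
    - {"offset": [0.2, 0, 0], "turn": [0, 0, 0], "gripper": 2}
    - {"offset": [0, 0, 0], "turn": [0, 0, 0], "gripper": 2}

```text
time_s: 12.45
position: [0.4545, -0.0015, 0.2464]
eef_rot: [[-0.984, 0.18, 0.002], [0.18, 0.984, 0.001], [-0.002, 0.001, -1.0]]
wrist_force: [0.1, 0.2, -1.5]
grip_width: 0.0235
```

```bash
python3 -c "
from h import *
to(457,9.1,246.1,169.25)"
```

```text
t 12.45 pos [454.5  -1.5 246.4] yawx 169.62 tilt [0.0021 0.0006] F [ 0.1  0.2 -1.5] M [ 0.02 -0.02  0.05] w 23.5
offset cm [-0.06  1.09  0.03]
turn deg [0.05 0.11 0.37]
```

Call:
send_rows:
  steps:
    - {"offset": [-0.1, 1.05, 0], "turn": [0, 0.1, 0.3], "gripper": 2}
    - {"offset": [-0.2, 0, 0], "turn": [0, 0, 0], "gripper": 2}
    - {"offset": [0, 0, 0], "turn": [0, 0, 0], "gripper": 2}

```text
time_s: 12.75
position: [0.4608, 0.0069, 0.2465]
eef_rot: [[-0.982, 0.19, 0.001], [0.19, 0.982, 0.001], [-0.001, 0.001, -1.0]]
wrist_force: [1.0, 0.3, -1.1]
grip_width: 0.0241
```

```bash
python3 -c "
from h import *
to(490,2.9,246.1,169.25)"
```

```text
t 12.75 pos [460.8   6.9 246.5] yawx 169.06 tilt [0.0013 0.0007] F [ 1.   0.3 -1.1] M [0.   0.06 0.02] w 24.1
offset cm [-2.94  0.16  0.05]
turn deg [ 0.05  0.06 -0.19]
```

Call:
send_rows:
  steps:
    - {"offset": [-0.3, 0.18, 0], "turn": [0, 0, -0.2], "gripper": 2}
    - {"offset": [-1, 0.05, 0.05], "turn": [0, 0, 0], "gripper": 2}
    - {"offset": [-1, 0.05, 0], "turn": [0, 0, 0], "gripper": 2}
    - {"offset": [-0.5, 0, 0], "turn": [0, 0, 0], "gripper": 2}

```text
time_s: 13.15
position: [0.4915, 0.0033, 0.246]
eef_rot: [[-0.982, 0.187, 0.002], [0.187, 0.982, 0.0], [-0.002, 0.001, -1.0]]
wrist_force: [-0.0, 0.6, -0.8]
grip_width: 0.0242
```

```bash
python3 -c "
from h import *
to(570,-12.3,241,169.25)"
```

```text
t 13.15 pos [491.5   3.3 246. ] yawx 169.20 tilt [0.0018 0.0005] F [-0.   0.6 -0.8] M [ 0.02 -0.    0.05] w 24.2
offset cm [-8.   -0.06  0.51]
turn deg [ 0.05  0.09 -0.05]
```

Call:
send_rows:
  steps:
    - {"offset": [-1.5, -0.05, 0], "turn": [0, 0, 0], "gripper": 2}
    - {"offset": [-2, 0, 0], "turn": [0, 0, 0], "gripper": 2}
    - {"offset": [-2, 0, 0.3], "turn": [0, 0, 0], "gripper": 2}
    - {"offset": [-1.6, 0, 0.4], "turn": [0, 0, 0], "gripper": 2}
    - {"offset": [-0.5, 0, 0.2], "turn": [0, 0, 0], "gripper": 2}
    - {"offset": [0, 0, 0], "turn": [0, 0, 0], "gripper": 2}

```text
time_s: 13.75
position: [0.5715, -0.013, 0.2357]
eef_rot: [[-0.982, 0.188, 0.001], [0.188, 0.982, 0.0], [-0.001, 0.001, -1.0]]
wrist_force: [0.8, -0.2, -2.4]
grip_width: 0.0239
```

```bash
python3 -c "
from h import *
to(585.5,-15.2,233.5,169.25)"
```

```text
t 13.75 pos [571.5 -13.  235.7] yawx 169.15 tilt [0.0008 0.0005] F [ 0.8 -0.2 -2.4] M [-0.    0.04 -0.03] w 23.9
offset cm [-1.41  0.05  0.22]
turn deg [ 0.03  0.04 -0.1 ]
```

Call:
send_rows:
  steps:
    - {"offset": [-0.8, 0.05, 0.2], "turn": [0, 0, -0.1], "gripper": 2}
    - {"offset": [-0.6, 0, 0], "turn": [0, 0, 0], "gripper": 2}
    - {"offset": [-0.2, 0, 0], "turn": [0, 0, 0], "gripper": 2}
    - {"offset": [0, 0, 0], "turn": [0, 0, 0], "gripper": 2}

```text
time_s: 14.15
position: [0.5872, -0.0154, 0.2336]
eef_rot: [[-0.983, 0.186, -0.0], [0.186, 0.983, 0.001], [0.001, 0.0, -1.0]]
wrist_force: [0.2, 0.2, -1.5]
grip_width: 0.0238
```

```bash
python3 -c "
from h import *
to(586.5,-15.4,231.1,169.25)"
```

```text
t 14.15 pos [587.2 -15.4 233.6] yawx 169.27 tilt [-0.0004  0.0006] F [ 0.2  0.2 -1.5] M [0.01 0.   0.03] w 23.8
offset cm [ 0.07 -0.01  0.25]
turn deg [ 0.03 -0.03  0.02]
```

Call:
send_rows:
  steps:
    - {"offset": [-0.15, 0, 0], "turn": [0, 0, 0], "gripper": 2}
    - {"offset": [-0.15, 0, 0], "turn": [0, 0, 0], "gripper": 2}
    - {"offset": [0, 0, 0], "turn": [0, 0, 0], "gripper": 2}

```text
time_s: 14.45
position: [0.5888, -0.0157, 0.2335]
eef_rot: [[-0.983, 0.186, -0.003], [0.186, 0.983, 0.001], [0.003, 0.0, -1.0]]
wrist_force: [-0.9, -0.7, -0.8]
grip_width: 0.0238
```

```bash
python3 -c "
from h import *
st()"|head -1
```

```text
t 14.45 pos [588.8 -15.7 233.5] yawx 169.28 tilt [-0.003   0.0009] F [-0.9 -0.7 -0.8] M [ 0.08  0.14 -0.  ] w 23.8
```

Call:
send_rows:
  steps:
    - {"offset": [-0.15, 0, 0], "turn": [0, -0.1, 0], "gripper": 2}
    - {"offset": [-0.1, 0, 0], "turn": [0, 0, 0], "gripper": 2}
    - {"offset": [0, 0, 0.15], "turn": [0, 0, 0], "gripper": 2}

```text
time_s: 14.75
position: [0.5896, -0.0158, 0.2317]
eef_rot: [[-0.983, 0.186, -0.005], [0.186, 0.983, 0.001], [0.005, 0.0, -1.0]]
wrist_force: [-2.6, 0.4, -0.2]
grip_width: 0.0239
```

```bash
python3 -c "
from h import *
st()"|head -1
```

```text
t 14.75 pos [589.6 -15.8 231.7] yawx 169.27 tilt [-0.0051  0.0012] F [-2.6  0.4 -0.2] M [ 0.16  0.65 -0.06] w 23.9
```

Call:
send_rows:
  steps:
    - {"offset": [0, 0, 0.12], "turn": [0, -0.2, 0], "gripper": 2}
    - {"offset": [0, 0, 0.05], "turn": [0, 0, 0], "gripper": 2}

```text
time_s: 14.95
position: [0.5896, -0.0159, 0.2304]
eef_rot: [[-0.983, 0.186, -0.001], [0.186, 0.983, 0.0], [0.001, 0.0, -1.0]]
wrist_force: [-4.7, 1.2, 3.3]
grip_width: 0.0238
```

```bash
python3 -c "
from h import *
st()"|head -1
```

```text
t 14.95 pos [589.6 -15.9 230.4] yawx 169.28 tilt [-0.0012  0.0004] F [-4.7  1.2  3.3] M [ 0.11  0.88 -0.  ] w 23.8
```

Call:
send_rows:
  steps:
    - {"offset": [0, 0, 0], "turn": [0, 0, 0], "gripper": 3.5}
    - {"offset": [0, 0, -0.5], "turn": [0, 0, 0], "gripper": 5}
    - {"offset": [0, 0, -3], "turn": [0, 0, 0], "gripper": 5}
    - {"offset": [0, -1, -3], "turn": [0, 0, 0], "gripper": 5}
    - {"offset": [-1.2, -4.6, 0], "turn": [0, 0, -0.6], "gripper": 5}
    - {"offset": [-1.3, -4.7, 0], "turn": [0, 0, 0], "gripper": 5}
    - {"offset": [-1.2, -4.5, 0], "turn": [0, 0, 0], "gripper": 5}
    - {"offset": [-1, -3.0, 0], "turn": [0, 0, 0], "gripper": 5}
  newtons: 20

```text
time_s: 15.75
position: [0.6114, -0.2024, 0.304]
eef_rot: [[-0.986, 0.167, 0.017], [0.167, 0.986, -0.004], [-0.017, -0.001, -1.0]]
wrist_force: [-0.0, 0.0, 0.7]
grip_width: 0.0498
```

```bash
python3 -c "
from h import *
to(607,-223.5,219.8,169.8)"
```

```text
t 15.75 pos [ 611.4 -202.4  304. ] yawx 170.39 tilt [ 0.0166 -0.0035] F [-0.   0.   0.7] M [ 0.04  0.01 -0.01] w 49.8
offset cm [ 0.22 -2.15  8.42]
turn deg [-0.03  0.97  0.59]
```

Call:
send_rows:
  steps:
    - {"offset": [0.2, -1.5, 0.5], "turn": [0, 0.9, 0.5], "gripper": 5}
    - {"offset": [0, 0, 1.5], "turn": [0, 0, 0], "gripper": 5}
    - {"offset": [0, 0, 0.3], "turn": [0, 0, 0], "gripper": 5}
    - {"offset": [0, 0, 0], "turn": [0, 0, 0], "gripper": 5}

```text
time_s: 16.15
position: [0.6072, -0.2196, 0.2793]
eef_rot: [[-0.984, 0.18, 0.002], [0.18, 0.984, -0.001], [-0.002, -0.001, -1.0]]
wrist_force: [-0.1, 0.2, 0.3]
grip_width: 0.0499
```

```bash
python3 -c "
from h import *
to(607,-223.5,219.8,169.8)
a=vision.read_camera('top')[115:265,140:390,::-1];b=vision.read_camera('scene')[110:260,105:355,::-1]
cv2.imwrite('pics/t2.png',cv2.convertScaleAbs(cv2.resize(np.vstack([a,b]),None,fx=2,fy=2,interpolation=cv2.INTER_CUBIC),alpha=1.5))"
```

```text
t 16.15 pos [ 607.2 -219.6  279.3] yawx 169.61 tilt [ 0.0021 -0.0012] F [-0.1  0.2  0.3] M [-0.01  0.   -0.04] w 49.9
offset cm [-0.04 -0.38  5.95]
turn deg [-0.04  0.13 -0.19]
```

View pics/t2.png

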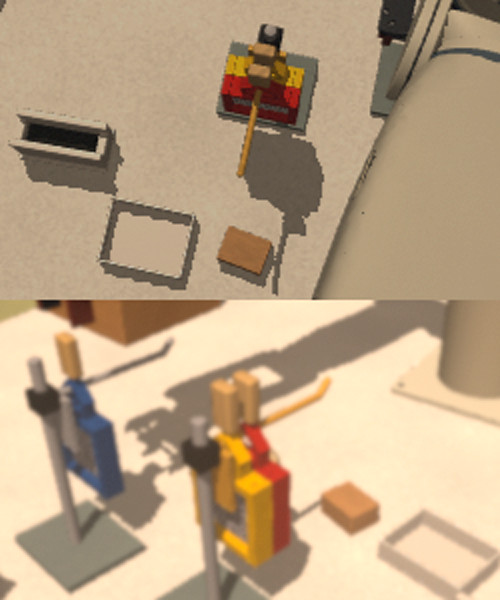

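Yellow and red are packed on the spare hook with their frames touching (blocks at (262,50) and (260,70) in the top half). Blue hangs alone on the steel hook. I'll descend on blue.

Call:
send_rows:
  steps:
    - {"offset": [0, -0.35, 2], "turn": [0, 0.1, -0.2], "gripper": 5}
    - {"offset": [0, 0, 2.2], "turn": [0, 0, 0], "gripper": 5}
    - {"offset": [0, 0, 1.1], "turn": [0, 0, 0], "gripper": 5}
    - {"offset": [0, 0, 0.3], "turn": [0, 0, 0], "gripper": 5}

```text
time_s: 16.65
position: [0.6091, -0.219, 0.2252]
eef_rot: [[-0.985, 0.171, 0.006], [0.171, 0.985, -0.002], [-0.006, -0.001, -1.0]]
wrist_force: [-0.2, -0.5, 0.2]
grip_width: 0.0501
```

```bash
python3 -c "
from h import *
to(607,-223.5,219.8,169.8)"
```

```text
t 16.65 pos [ 609.1 -219.   225.2] yawx 170.18 tilt [ 0.0056 -0.0024] F [-0.2 -0.5  0.2] M [-0.02  0.04  0.02] w 50.1
offset cm [ 0.13 -0.48  0.54]
turn deg [-0.08  0.34  0.38]
```

Call:
send_rows:
  steps:
    - {"offset": [0.15, -0.45, 0.45], "turn": [0, 0.3, 0.3], "gripper": 3.4}
    - {"offset": [0, 0, 0.1], "turn": [0, 0, 0], "gripper": 3.2}
    - {"offset": [0, 0, 0], "turn": [0, 0, 0], "gripper": 3}

```text
time_s: 16.95
position: [0.6075, -0.2229, 0.2207]
eef_rot: [[-0.985, 0.175, 0.001], [0.175, 0.985, -0.002], [-0.002, -0.002, -1.0]]
wrist_force: [0.2, 1.1, 0.4]
grip_width: 0.0308
```

```bash
python3 -c "
from h import *
to(607,-223.5,219.8,169.8)"
```

```text
t 16.95 pos [ 607.5 -222.9  220.7] yawx 169.92 tilt [ 0.0014 -0.002 ] F [0.2 1.1 0.4] M [0.02 0.   0.04] w 30.8
offset cm [ 0.04 -0.07  0.09]
turn deg [-0.1   0.1   0.12]
```

Call:
send_rows:
  steps:
    - {"offset": [0, -0.05, 0.07], "turn": [0, 0, 0.1], "gripper": 2}
    - {"offset": [0, 0, 0], "turn": [0, 0, 0], "gripper": 2}
    - {"offset": [0, 0, 0], "turn": [0, 0, 0], "gripper": 2}

```text
time_s: 17.25
position: [0.6079, -0.2244, 0.2213]
eef_rot: [[-0.984, 0.177, 0.003], [0.177, 0.984, -0.004], [-0.004, -0.003, -1.0]]
wrist_force: [-0.7, -0.0, -1.7]
grip_width: 0.024
```

```bash
python3 -c "
from h import *
st()"|head -1
```

```text
t 17.25 pos [ 607.9 -224.4  221.3] yawx 169.79 tilt [ 0.0033 -0.0035] F [-0.7 -0.  -1.7] M [ 0.07 -0.01  0.05] w 24.0
```

Call:
send_rows:
  steps:
    - {"offset": [0, 0.05, -0.9], "turn": [-0.2, 0.2, 0], "gripper": 2}
    - {"offset": [0, 0, -0.45], "turn": [0, 0, 0], "gripper": 2}
    - {"offset": [0.2, 0, 0], "turn": [0, 0, 0], "gripper": 2}
  newtons: 30

```text
time_s: 17.55
position: [0.6059, -0.223, 0.2358]
eef_rot: [[-0.984, 0.177, -0.0], [0.177, 0.984, 0.002], [0.0, 0.002, -1.0]]
wrist_force: [-0.2, -0.7, -1.9]
grip_width: 0.0239
```

```bash
python3 -c "
from h import *
to(519,-207.7,235.5,169.8)"
```

```text
t 17.55 pos [ 605.9 -223.   235.8] yawx 169.78 tilt [-0.     0.002] F [-0.2 -0.7 -1.9] M [ 0.01  0.06 -0.01] w 23.9
offset cm [ 8.83 -0.03  0.04]
turn deg [ 0.11 -0.02 -0.02]
```

Call:
send_rows:
  steps:
    - {"offset": [1.5, -0.03, 0.03], "turn": [0.1, 0, 0], "gripper": 2}
    - {"offset": [2.2, 0, 0], "turn": [0, 0, 0], "gripper": 2}
    - {"offset": [2.2, 0, 0], "turn": [0, 0, 0], "gripper": 2}
    - {"offset": [1.8, 0, 0], "turn": [0, 0, 0], "gripper": 2}
    - {"offset": [0.3, 0, 0], "turn": [0, 0, 0], "gripper": 2}

```text
time_s: 18.05
position: [0.5247, -0.208, 0.2359]
eef_rot: [[-0.984, 0.177, 0.001], [0.177, 0.984, 0.0], [-0.001, 0.0, -1.0]]
wrist_force: [0.6, 0.7, -1.5]
grip_width: 0.0238
```

```bash
python3 -c "
from h import *
to(464,-197.9,235.5,169.8)"
```

```text
t 18.05 pos [ 524.7 -208.   235.9] yawx 169.82 tilt [0.0008 0.0004] F [ 0.6  0.7 -1.5] M [ 0.   -0.    0.02] w 23.8
offset cm [ 6.15 -0.08  0.03]
turn deg [0.03 0.04 0.02]
```

Call:
send_rows:
  steps:
    - {"offset": [1.5, -0.08, 0], "turn": [0, 0, 0], "gripper": 2}
    - {"offset": [2.2, 0, 0], "turn": [0, 0, 0], "gripper": 2}
    - {"offset": [2.5, 0, 0], "turn": [0, 0, 0], "gripper": 2}
    - {"offset": [2.5, 2, -0.5], "turn": [0, 0, 0], "gripper": 2}
    - {"offset": [1.5, 4.5, -0.5], "turn": [0, 0, 0], "gripper": 2}
    - {"offset": [1.2, 4.8, 0], "turn": [0, 0, 0], "gripper": 2}
    - {"offset": [1.2, 4.8, 0], "turn": [0, 0, 0], "gripper": 2}
    - {"offset": [1, 4.8, 0], "turn": [0, 0, 0], "gripper": 2}

```text
time_s: 18.85
position: [0.4311, 0.0219, 0.2484]
eef_rot: [[-0.982, 0.187, 0.012], [0.187, 0.982, -0.002], [-0.012, -0.0, -1.0]]
wrist_force: [1.4, -0.9, -2.0]
grip_width: 0.024
```

```bash
python3 -c "
from h import *
to(430,100,250,171.35)"
```

```text
t 18.85 pos [431.1  21.9 248.4] yawx 169.21 tilt [ 0.0122 -0.0024] F [ 1.4 -0.9 -2. ] M [ 0.   -0.05  0.  ] w 24.0
offset cm [ 1.57  7.65 -0.18]
turn deg [-0.01  0.71 -2.14]
```

Call:
send_rows:
  steps:
    - {"offset": [0.8, 4, 0], "turn": [0, 0.7, -1], "gripper": 2}
    - {"offset": [0.3, 4.5, 0], "turn": [0, 0, -1], "gripper": 2}
    - {"offset": [-2, 4, 0], "turn": [0, 0, 0], "gripper": 2}
    - {"offset": [-3, 3.8, 0], "turn": [0, 0, 0], "gripper": 2}
    - {"offset": [-2.8, 3.5, 0], "turn": [0, 0, 0], "gripper": 2}
    - {"offset": [-1.5, 1.8, 0], "turn": [0, 0, 0], "gripper": 2}
    - {"offset": [0, 0, 0], "turn": [0, 0, 0], "gripper": 2}

```text
time_s: 19.55
position: [0.5533, 0.2417, 0.2518]
eef_rot: [[-0.99, 0.143, 0.009], [0.143, 0.99, 0.005], [-0.008, 0.006, -1.0]]
wrist_force: [-0.9, 0.5, -2.1]
grip_width: 0.0242
```

```bash
python3 -c "
from h import *
to(554.3,239.7,245,171.35)"
```

```text
t 19.55 pos [553.3 241.7 251.8] yawx 171.79 tilt [0.0092 0.0046] F [-0.9  0.5 -2.1] M [0.   0.02 0.03] w 24.2
offset cm [-0.12 -0.18  0.68]
turn deg [0.34 0.48 0.45]
```

Call:
send_rows:
  steps:
    - {"offset": [-0.1, -0.15, 1], "turn": [0.3, 0.4, 0.4], "gripper": 2}
    - {"offset": [0, 0, 1.2], "turn": [0, 0, 0], "gripper": 2}
    - {"offset": [0, 0, 0.3], "turn": [0, 0, 0], "gripper": 2}
    - {"offset": [0, 0, 0], "turn": [0, 0, 0], "gripper": 2}

```text
time_s: 19.95
position: [0.5519, 0.2378, 0.2235]
eef_rot: [[-0.989, 0.151, -0.003], [0.151, 0.989, -0.002], [0.002, -0.002, -1.0]]
wrist_force: [-0.7, 0.7, -1.7]
grip_width: 0.0238
```

```bash
python3 -c "
from h import *
to(554.3,239.7,220,171.35)
a=vision.read_camera('top'); b=vision.read_camera('scene'); cv2.imwrite('pics/top3.png',a[:,:,::-1]);cv2.imwrite('pics/sc3.png',b[:,:,::-1])
A=cv2.resize(a[130:230,130:230,::-1],None,fx=4,fy=4,interpolation=cv2.INTER_CUBIC);B=cv2.resize(b[200:330,300:400,::-1],None,fx=4,fy=4,interpolation=cv2.INTER_CUBIC)
C=np.zeros((520,800,3),np.uint8);C[:400,:400]=A;C[:520,400:]=B;cv2.imwrite('pics/t3.png',cv2.convertScaleAbs(C,alpha=1.6))"
```

```text
t 19.95 pos [551.9 237.8 223.5] yawx 171.30 tilt [-0.0025 -0.0016] F [-0.7  0.7 -1.7] M [ 0.01  0.   -0.02] w 23.8
offset cm [-0.2   0.23  0.35]
turn deg [-0.11 -0.13 -0.05]
```

View pics/t3.png

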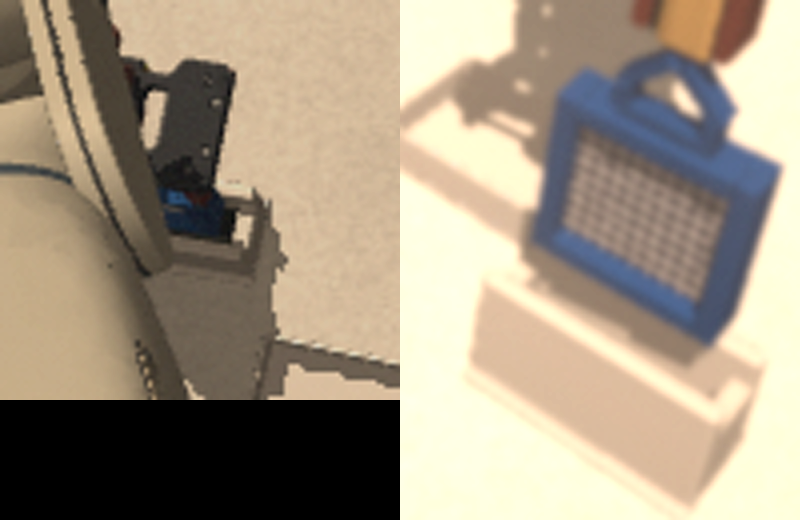

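```bash
python3 -c "
from h import *
S=lambda u,v:(300+(u-400)/4-.4,200+v/4-.4)
for z in(.083,.085,.087):
  P=[onz('scene',S(*q),z)[:2]*1e3 for q in((537,242),(712,346))]
  m=np.mean(P,0); d=P[1]-P[0]; print(z,np.round(P,1).tolist(),np.linalg.norm(d),'yaw',np.degrees(np.arctan2(-d[0],d[1])),'centre',m-12*np.array([.988,-.151]))
# top corners of face: height foot+90
P=[onz('scene',S(*q),.175)[:2]*1e3 for q in((559,98),(742,188))]; d=P[1]-P[0]; print(np.round(P,1).tolist(),np.linalg.norm(d),np.mean(P,0)-12*np.array([.988,-.151]))
# rack rim +x outer edge z .066, wall 9 -> slot centre 24 behind
for q in((470,375),(690,512)): print('foot',onz('scene',S(*q),0)[:2]*1e3)
for q in((484,275),(718,418),(765,360)): print('rim',onz('scene',S(*q),.066)[:2]*1e3, onz('scene',S(*q),.05)[:2]*1e3)
"
```

```text
0.083 [[551.9, 193.7], [566.0, 279.6]] 87.0657122888272 yaw -9.307670515787343 centre [547.06244325 238.48932079]
0.085 [[553.8, 194.3], [567.8, 279.8]] 86.69844619669698 yaw -9.307670515787468 centre [548.98181155 238.87626447]
0.087 [[555.8, 194.9], [569.7, 280.0]] 86.33118010456683 yaw -9.30767051578743 centre [550.90117986 239.26320814]
[[560.2, 193.9], [570.3, 273.7]] 80.36838974337688 [553.38801229 235.62076196]
foot [571.67232933 179.31182598]
foot [584.89530801 293.24140583]
rim [568.52742866 177.14542957] [554.01702215 172.21759917]
rim [585.89523792 292.27591115] [571.95064013 291.09880312]
rim [544.46862607 299.46228074] [529.17443156 298.51929035]
```

Blue hangs upright above the slot in the right half of the picture, with the frame's bottom corners at (537,242) and (712,346). The ray casts put its centre about 2 mm behind the TCP in x. I'm lowering with that correction.

Call:
send_rows:
  steps:
    - {"offset": [-0.35, 0.17, 0], "turn": [-0.1, -0.1, 0], "gripper": 2}
    - {"offset": [0, 0, 0], "turn": [0, 0, 0], "gripper": 2}
    - {"offset": [0, 0, 0.8], "turn": [0, 0, 0], "gripper": 2}
    - {"offset": [0, 0, 0.2], "turn": [0, 0, 0], "gripper": 2}

```text
time_s: 20.45
position: [0.5571, 0.239, 0.2154]
eef_rot: [[-0.988, 0.152, 0.004], [0.152, 0.988, 0.002], [-0.003, 0.002, -1.0]]
wrist_force: [-0.1, -0.2, -2.0]
grip_width: 0.0238
```

```bash
python3 -c "
from h import *
to(555.5,238.9,200,171.35)"
```

```text
t 20.45 pos [557.1 239.  215.4] yawx 171.27 tilt [0.0037 0.0017] F [-0.1 -0.2 -2. ] M [ 0.01  0.04 -0.01] w 23.8
offset cm [ 0.16 -0.04  1.54]
turn deg [ 0.13  0.19 -0.08]
```

Call:
send_rows:
  steps:
    - {"offset": [0.12, 0, 0.6], "turn": [0.1, 0.1, 0], "gripper": 2}
    - {"offset": [0, 0, 0.5], "turn": [0, 0, 0], "gripper": 2}
    - {"offset": [0, 0, 0.4], "turn": [0, 0, 0], "gripper": 2}
    - {"offset": [0, 0, 0], "turn": [0, 0, 0], "gripper": 2}

```text
time_s: 20.85
position: [0.5553, 0.2391, 0.1982]
eef_rot: [[-0.988, 0.152, 0.0], [0.152, 0.988, -0.0], [-0.0, -0.0, -1.0]]
wrist_force: [0.6, -0.1, -1.4]
grip_width: 0.0238
```

```bash
python3 -c "
from h import *
to(555.5,238.9,190,171.35)"
```

```text
t 20.85 pos [555.3 239.1 198.2] yawx 171.28 tilt [ 0.0001 -0.0005] F [ 0.6 -0.1 -1.4] M [ 0.   -0.   -0.05] w 23.8
offset cm [-0.03 -0.02  0.82]
turn deg [-0.03  0.01 -0.07]
```

Call:
send_rows:
  steps:
    - {"offset": [0, 0, 0.8], "turn": [0, 0, 0], "gripper": 2}
    - {"offset": [0, 0, 0.8], "turn": [0, 0, 0], "gripper": 2}
    - {"offset": [0, 0, 0.4], "turn": [0, 0, 0], "gripper": 2}
    - {"offset": [0, 0, 0], "turn": [0, 0, 0], "gripper": 2}

```text
time_s: 21.25
position: [0.5552, 0.2391, 0.1761]
eef_rot: [[-0.988, 0.152, -0.0], [0.152, 0.988, -0.001], [0.0, -0.001, -1.0]]
wrist_force: [-0.0, 0.1, -1.1]
grip_width: 0.0241
```

```bash
python3 -c "
from h import *
to(555.5,238.9,168,171.35)"
```

```text
t 21.25 pos [555.2 239.1 176.1] yawx 171.28 tilt [-0.0002 -0.0006] F [-0.   0.1 -1.1] M [0.02 0.03 0.05] w 24.1
offset cm [-0.04 -0.02  0.81]
turn deg [-0.04 -0.01 -0.07]
```

Call:
send_rows:
  steps:
    - {"offset": [0, 0, 0.5], "turn": [0, 0, 0], "gripper": 2}
    - {"offset": [0, 0, 0.3], "turn": [0, 0, 0], "gripper": 2}
    - {"offset": [0, 0, 0.2], "turn": [0, 0, 0], "gripper": 2}
    - {"offset": [0, 0, 0], "turn": [0, 0, 0], "gripper": 2}

```text
time_s: 21.65
position: [0.5556, 0.2392, 0.1657]
eef_rot: [[-0.988, 0.152, 0.001], [0.152, 0.988, -0.0], [-0.001, -0.0, -1.0]]
wrist_force: [-0.1, 0.0, 0.6]
grip_width: 0.0239
```

```bash
python3 -c "
from h import *
st()"|head -1
```

```text
t 21.65 pos [555.6 239.2 165.7] yawx 171.28 tilt [ 0.0006 -0.0003] F [-0.1  0.   0.6] M [-0.13  0.14 -0.03] w 23.9
```

Call:
send_rows:
  steps:
    - {"offset": [0, 0, 0.15], "turn": [0, 0, 0], "gripper": 2}
    - {"offset": [0, 0, 0.05], "turn": [0, 0, 0], "gripper": 2}

```text
time_s: 21.85
position: [0.5558, 0.2393, 0.1646]
eef_rot: [[-0.988, 0.152, 0.001], [0.152, 0.988, -0.0], [-0.001, -0.0, -1.0]]
wrist_force: [-1.9, -1.1, 4.3]
grip_width: 0.0238
```

```bash
python3 -c "
from h import *
st()"|head -1
```

```text
t 21.85 pos [555.8 239.3 164.6] yawx 171.28 tilt [ 0.0009 -0.0002] F [-1.9 -1.1  4.3] M [-0.19  0.51 -0.02] w 23.8
```

Call:
send_rows:
  steps:
    - {"offset": [0, 0, 0], "turn": [0, 0, 0], "gripper": 2.8}
    - {"offset": [0, 0, 0], "turn": [0, 0, 0], "gripper": 4}
    - {"offset": [0, 0, 0], "turn": [0, 0, 0], "gripper": 5}
    - {"offset": [0, 0, -1], "turn": [0, 0, 0], "gripper": 5}
    - {"offset": [0, 0, -3], "turn": [0, 0, 0], "gripper": 5}
    - {"offset": [0, 0, -4], "turn": [0, 0, 0], "gripper": 5}
    - {"offset": [2, 3, -3], "turn": [0, 0, 0], "gripper": 5}
    - {"offset": [4, 3, 0], "turn": [0, 0, 0], "gripper": 5}

```text
time_s: 22.65
position: [0.5082, 0.3065, 0.2805]
eef_rot: [[-0.987, 0.158, 0.003], [0.158, 0.987, 0.001], [-0.003, 0.001, -1.0]]
wrist_force: [-0.3, 0.9, -0.0]
grip_width: 0.0499
```

Call:
send_rows:
  steps:
    - {"offset": [4, 3, 0], "turn": [0, 0, 0], "gripper": 5}
    - {"offset": [4, 3, 0], "turn": [0, 0, 0], "gripper": 5}
    - {"offset": [4, 3, 0], "turn": [0, 0, 0], "gripper": 5}
    - {"offset": [0, 3, 0], "turn": [0, 0, 0], "gripper": 5}
    - {"offset": [0, 2, 0], "turn": [0, 0, 0], "gripper": 5}
    - {"offset": [0, 0, 0], "turn": [0, 0, 0], "gripper": 5}

```text
time_s: 23.25
position: [0.4064, 0.472, 0.2888]
eef_rot: [[-0.988, 0.154, 0.01], [0.155, 0.988, 0.009], [-0.008, 0.01, -1.0]]
wrist_force: [-0.5, -0.2, -0.1]
grip_width: 0.05
```

```bash
python3 -c "
from h import *
st()
a=vision.read_camera('top'); b=vision.read_camera('scene')
A=cv2.resize(a[110:260,130:390,::-1],None,fx=3,fy=3,interpolation=cv2.INTER_CUBIC);B=cv2.resize(b[110:330,105:405,::-1],(409,300),interpolation=cv2.INTER_CUBIC)
a2=A[:300]
C=np.zeros((600,800,3),np.uint8);C[:300,:780]=A[60:360];C[300:,:409]=B
C[300:600,420:795]=cv2.resize(b[210:330,250:400,::-1],(375,300),interpolation=cv2.INTER_CUBIC)
cv2.imwrite('pics/t4.png',cv2.convertScaleAbs(C,alpha=1.5))"|head -1
```

```text
t 23.25 pos [406.4 472.  288.8] yawx 171.11 tilt [0.0098 0.009 ] F [-0.5 -0.2 -0.1] M [ 0.04 -0.01 -0.02] w 50.0
```

View pics/t4.png

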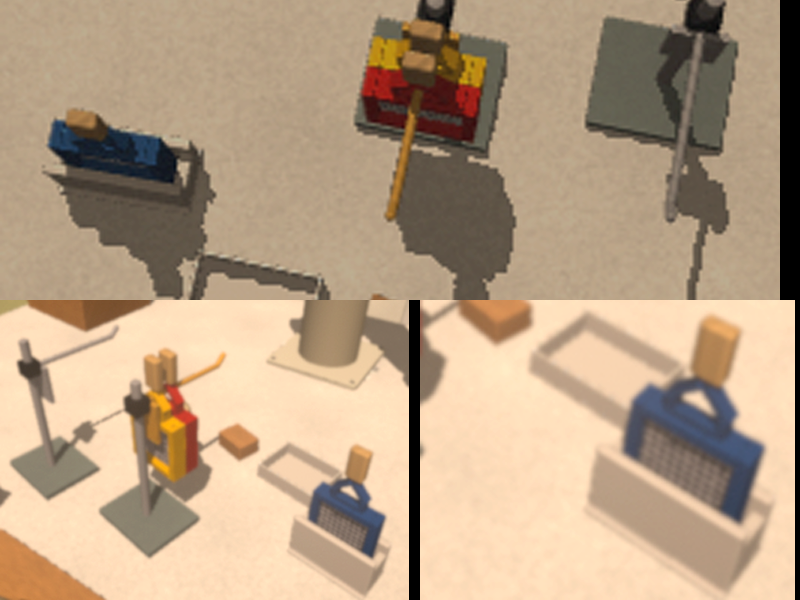

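```bash
python3 -c "
from h import *
p,e=tri((130+86/3-.3,110+178/3-.3),(250+(718-420)/2.5-.3,210+25/2.5-.3)); print(np.round(p*1e3,1),round(e*1e3,1))
B=lambda u,v:(250+(u-420)/2.5-.3,210+(v-300)/2.5-.3)
print([np.round(onz('scene',B(*q),.118)*1e3,1) for q in((637,388),(758,445))])
t=cv2.imread('pics/top0.png').astype(int); n=vision.read_camera('top')[:,:,::-1].astype(int)
print('bystander px change', (abs(t-n).max(2)[213:260,190:335]>45).sum())
"
```

```text
[555.2 236.9 201.3] 1.3
[array([548.9, 192.4, 118. ]), array([554.1, 280.7, 118. ])]
bystander px change 315
```

```bash
python3 -c "
from h import *
t=cv2.imread('pics/top0.png'); n=np.ascontiguousarray(vision.read_camera('top')[:,:,::-1])
d=(abs(t.astype(int)-n).max(2)>45)
for nm,(r0,r1,c0,c1) in dict(tray=(213,258,188,240),box=(226,254,246,278),fossil=(232,262,308,336)).items():
  g=[cv2.cvtColor(i[r0:r1,c0:c1],cv2.COLOR_BGR2GRAY).astype(np.float32) for i in(t,n)]
  print(nm,d[r0:r1,c0:c1].sum(),np.round(cv2.phaseCorrelate(*g),3).tolist() if 0 else [np.round(x,2) for x in cv2.phaseCorrelate(*g)])
"
```

```text
tray 63 [array([0.04, 0.65]), np.float64(0.74)]
box 2 [array([-0.04, -0.17]), np.float64(1.02)]
fossil 0 [array([-0.  , -0.04]), np.float64(0.99)]
```

```bash
python3 -c "
from bench import ticket
print(ticket.job_done())"
```

```text
the job is handed in; nothing more can be done
None
```

The job is done and handed in. Yellow and then red hang on the spare brass hook, packed against its stop plate. The blue screen stands upright in the white rack's slot. It took about 23 s of robot time. The highest force I read on a hook or the rack was about 6 N, though I only had readings at the end of each move.

**Spare hook:** a light touch put its bar at about 211 mm. The last pictures show both screens hanging straight, with their frames touching.

**Blue screen:** it slid into the slot freely and met springy resistance of about 3 N per mm, which matches the rubber pad. That puts the pad at about 27–28 mm. Triangulating the block top gave (555, 237, 201) mm, about 2–3 mm from the expected (554, 239, 204) mm. That is within what I could measure, but I did not press the screen again after letting go.

**Bystanders:** the card box and fossil show no change. Some pixels differ at the tray's edge, and one image comparison gave a 0.65 px shift, about 1.5 mm. I put that down to the blue screen's shadow, because nothing came near the tray.

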